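# Third hand for a heat sink in an opened receiver

## Robot

A 7-joint arm with a two-finger parallel gripper is mounted at the origin on the work surface. World frame = base frame: x ahead of the robot, y to its left, z up, the work surface at z = 0. Lengths are in m, angles in rad, forces in N, time in s.
With the tool pointing down it reaches from about 0.4 to 0.85 m from the base axis. Payload 4.5 kg.
Tool frame: the origin (TCP) lies where the fingers leave the gripper's body, on its centre line; the fingertips stand 64 mm ahead of it and the grasp point (between the pads) lies 45 mm ahead of it; z points along the fingers, y is the line along which they close (so a half turn about z gives the same grasp; the last joint's range is limited). The gripper opens to 88 mm and grips with 3 to 60 N. Pads are 18 mm wide; open, the fingers measure 123 mm over their backs; the gripper's body (75 mm by 187 mm) begins 45 mm behind the grasp point.
Start: joints at [-1.146, 0.689, -0.195, 1.565, 0.157, 0.902, -0.215], TCP at [0.238, 0.578, 0.303] pointing down, gripper open.
Joint ranges: [-3.01, 3.01], [-0.46, 2.08], [-1.47, 1.51], [0.13, 2.56], [-1, 4.14], [0.04, 2.09], [-2.66, 2.66]. Speed limits (rad/s): [2.57, 2.57, 3.14, 3.14, 3.14, 3.14, 3.14].

## Interface

Orientations are given as a unit quaternion [x, y, z, w].
In Python, from plant import r gives the robot as it stands.
- The arm moves only by the tool play_rows, never from a script. Its arguments are lists of equal length, an entry for each row: "translation": the shift along the tool's x, y, z in m, a list of three; "delta_rot": the turn, a rotation vector about the tool's x, y, z in degrees, a list of three; "grip": the opening, from -1 (shut) to 1 (fully open). In form: {"translation": [[x, y, z], ...], "delta_rot": [[rx, ry, rz], ...], "grip": [grip, ...]}. A call has 1 to 20 rows; each row shifts and turns the commanded pose from where the row before left it, along the tool's axes as they then stand; what a row does not reach is not made up. A row lasts 1/8 s, in which the tool goes at most 62.5 mm and 10.7 degrees, less where a joint would pass 70% of its speed; a pose out of reach is approached as far as the arm can. A call with a gripper value outside its range is refused whole. The fingers move at their own pace and stop on an object; "squeeze" is the grip in N (left out, the last holds). Time passes only in rows, so rows that do not move let the fingers close. It gives the time, the measured TCP pose, the force, the opening and the grip force at its end, in the units of the state.
- r.get_state(): the state, without advancing time (a new reading comes with each control period).
- r.snapshot(name): name is "side" or "top"; returns the picture (400x640x3 uint8, blue, green, red); there is no depth.
- r.get_calibration(name): a dict with "intrinsics" (3x3 intrinsics, pixels), "eye" and "rotation" of the camera in the world. Camera axes: x right, y up, looking along -z (the intrinsics and any distortion apply to the point x, -y, -z); pixel columns grow to the right and rows downward; lengths in m; the calibration is good to about 2 mm. A picture is of the moment at which its call begins. get_calibration takes no time and is no camera call.
- r.finish_job(): hands the job in; it is judged then, once.
Trained networks look in the newest picture that a camera, given by its name, has taken for a name from the list of things; names that differ only in an ending like _2 or _b are one class to them, and where a whole thing is asked for, a point or a joint stands for the part that bears it (a point fixed in the world has none). Each returns a list of dicts, best first, with "confidence" (0 to 1); they miss things now and then, are a little off and sometimes report something else, mostly with a low value. They report only what shows in the picture. A call takes as long as a camera call. They do not tell look-alikes from the thing itself.
- r.look_for(camera, target): "point" ([x, y, z] in m, in world coordinates, good to about 4 mm: the middle of the surface that is visible of it).
- r.silhouettes(camera, target): "pixels" (400x640 bool, what is visible of it).
The state is a dict: "clock": time; "q": joint angles; "qd": joint speeds; "joint_torque": joint torques, N m; "tool_pos": TCP position; "eef_rot": TCP orientation; "contact_force": force on the tool from outside, world axes, zero at the start; "moment": the same for the moment, N m; "opening": opening from 0.0 (shut) to 1.0 (fully open); "finger_force": force on a finger pad.
Only numpy, scipy, OpenCV 4.12 (cv2) and the standard library are available. Lean on these libraries where they do the work, as an engineer would, in place of code of your own. Each camera call takes 0.05 s, during which the arm holds its last target. There are 200 camera calls.

## Task

I am putting the output-stage heat sink back into the opened receiver and need a third hand while I drive its screws from outside the rear panel. Pick up the heat sink, stand it inside the receiver on the chassis floor, its flat base plate towards the thin rear panel and its side up against the little locating tab (feel for the tab), then press it flat against the panel with a steady push of about 10 newtons and keep it there for a few seconds; never push the panel with more than 25 newtons, as the ceramic insulator cracks. Finish while still holding and pressing it - do not let go - and leave everything else on the bench alone.

Things in the scene. Friction and masses are not known exactly. Their poses are not given: they have to be found in the camera images.
- heatsink: loose finned aluminium heat sink, upright on the bench right of the receiver; 38 (x) x 56 (y) x 85 mm tall, 0.18 to 0.3 kg, solid outline. Origin at the centre of its underside, z up. +x face (at +19 mm): flat base plate with pink ceramic insulator; -x side: fin edges, black transistors between. Outer fins at y +-28 mm are flat: grip them from above, across y, near the top
- heatsink_base (a point): centre of the outer face of the heat sink's base plate (x +19 mm, 42.5 mm above its underside); the face that goes against the rear panel
- receiver: opened stereo receiver, fixed, 420 (y) x 300 mm (x), origin at the centre of its underside on the bench. Front panel with knobs on its -x side, by the robot, 126 mm tall; side walls 90 mm; rear panel on +x. Chassis floor 14 mm above the bench. Parts inside are under 95 mm tall; around the heat sink's place nothing but the tab stands within 40 mm
- rear_panel: thin upright sheet-metal rear panel, 414 mm wide, 3 mm thick, top edge 95 mm above the bench. Origin: middle of its lower edge, mid-thickness, 12 mm above the bench; inner face 1.5 mm to -x of it. x points outward, the way to press (axes as the receiver's). It bows outward 1 mm for every 5 N of push, like a spring; the travel ends at 6 mm
- locating_tab: small upright steel tab on the chassis floor beside the rear panel, 34 mm (x) x 3 mm (y) x 36 mm tall, rigid; origin at the centre of its foot, on the chassis floor. The heat sink belongs on its +y side, touching: that face is 1.5 mm to +y of its origin
- mount (a point): where the heat sink's origin lies when it stands on the chassis floor just touching the tab and the unbowed rear panel: 128 mm to +x and 50 mm to -y of the receiver's origin, 14 mm above the bench. Axes as the receiver's; the heat sink's x, y, z must line up with them
- screwdriver: screwdriver with a blue handle lying behind the receiver; leave alone
- pliers: red-handled pliers, 170 mm long, 12 mm high, lying nearer the robot than the heat sink; leave alone
- solder_spool: solder spool, 60 mm across, 42 mm tall; leave alone
- flux_jar: amber flux jar, 44 mm across, 45 mm tall; leave alone
- cleaner_bottle: white bottle with blue cap, 56 mm across, 150 mm tall, left of the receiver; leave alone
- spare_board: loose green circuit board 120 x 85 mm left of the receiver; leave alone
- screw_tray: yellow screw tray 80 x 110 x 22 mm behind the receiver; leave alone
Not all that is in view belongs to the job. There is more than one size of the heatsink; the job needs the middle-sized.

How it is judged:
By the outcome, as a careful person would: the job done as asked, in the order asked, and still so for the second after the job is handed in, while the arm keeps its last pose, push and grip.
It also fails if it takes over 54 s, if anything falls off the work surface, if the arm or the gripper's body presses on something with over 40 N, if the wrist force passes 120 N, or if a joint passes its speed limit or range.

## Working session

There is one attempt and no reset: what is moved stays moved. The work goes in short steps, Python scripts to look and compute and a tool call to move; the robot and the scene stay as the last step left them, time stands still between calls to the robot, and variables do not carry over. Pictures are saved under pics/ and viewed, at most 10 in all, crops included, and the job is handed in when it is done.

Besides the shell and the picture viewer there is one more tool, called in YAML: its name, and indented under it one key for each argument. play_rows: Moves the arm, as the interface text tells. Its arguments: {"type":"object","properties":{"translation":{"type":"array","items":{"type":"array","items":{"type":"number"}}},"delta_rot":{"type":"array","items":{"type":"array","items":{"type":"number"}}},"grip":{"type":"array","items":{"type":"number"}},"squeeze":{"type":"number"}},"required":["translation","delta_rot","grip"]}

```bash
mkdir -p pics; python3 - <<'E'
from plant import r
import cv2,numpy as np
s=r.get_state();print({k:np.round(v,3) for k,v in s.items()})
for c in("side","top"):
    cv2.imwrite(f"pics/{c}0.png",r.snapshot(c))
    k=r.get_calibration(c);print(c,{a:np.round(b,4).tolist() if not isinstance(b,str) else b for a,b in k.items()})
    for t in("heatsink","receiver","rear_panel","locating_tab"):
        print(t,[(np.round(d["point"],3).tolist(),round(d["confidence"],2)) for d in r.look_for(c,t)])
E
```

```text
{'clock': np.float64(0.0), 'q': array([-1.146,  0.69 , -0.194,  1.566,  0.157,  0.902, -0.215]), 'qd': array([ 0.001, -0.001,  0.001, -0.001,  0.001, -0.   , -0.   ]), 'joint_torque': array([ 1.0000e-03, -5.2756e+01, -1.2670e+00, -1.5344e+01, -5.3000e-02,
        6.0000e-03,  0.0000e+00]), 'tool_pos': array([0.238, 0.577, 0.302]), 'eef_rot': array([ 0.194,  0.981, -0.001, -0.   ]), 'contact_force': array([ 0.186, -0.295,  0.009]), 'moment': array([-0.034, -0.062,  0.023]), 'finger_force': np.float64(0.0), 'opening': np.float64(1.0)}
side {'intrinsics': [[431.5903, 0.0, 321.0865], [0.0, 431.5903, 201.4848], [0.0, 0.0, 1.0]], 'eye': [0.9474, 0.8248, 0.8784], 'rotation': [0.0902, 0.3883, 0.8957, 0.197]}
heatsink [([0.432, -0.366, 0.067], 0.88), ([0.624, -0.403, 0.04], 0.61), ([0.535, -0.382, 0.06], 0.59), ([0.659, 0.474, 0.007], 0.41)]
receiver [([0.513, 0.133, 0.041], 0.83)]
rear_panel [([0.68, 0.126, 0.058], 0.6)]
locating_tab [([0.641, 0.0, 0.036], 0.51)]
top {'intrinsics': [[385.3004, 0.0, 322.812], [0.0, 385.3004, 199.5164], [0.0, 0.0, 1.0]], 'eye': [0.484, 0.0197, 1.2591], 'rotation': [-0.0318, 0.0179, 0.7081, -0.7052]}
heatsink [([0.429, -0.367, 0.091], 0.88), ([0.534, -0.407, 0.07], 0.7), ([0.622, -0.406, 0.051], 0.46), ([0.286, -0.444, 0.011], 0.3)]
receiver [([0.538, -0.406, 0.069], 0.44)]
rear_panel [([0.675, 0.081, 0.068], 0.67)]
locating_tab [([0.642, 0.002, 0.015], 0.63), ([0.658, -0.315, 0.039], 0.34)]
```

View pics/side0.png

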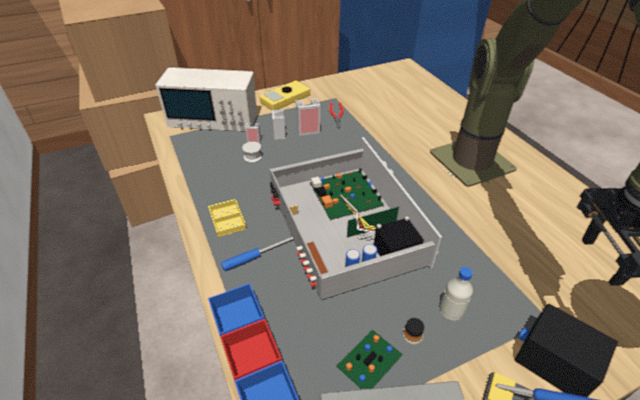

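View pics/top0.png

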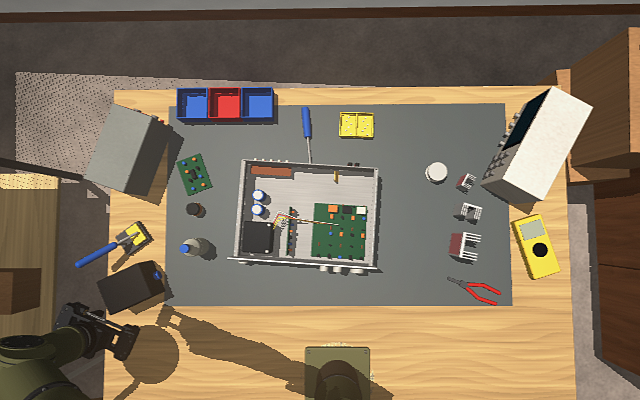

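Side: the candidates are at (308,117) large, (278,125) middle and (253,133) small. In the top view they are at (463,246), (470,212) and (465,181). The middle one should be the 85 mm part; I'll confirm that with an enlarged crop of both views and measure it.

```bash
cat > h.py <<'E'
import numpy as np,cv2
from scipy.spatial.transform import Rotation as R
from plant import r
def cam(c):
    k=r.get_calibration(c);q=np.array(k["rotation"]);Rm=R.from_quat(q).as_matrix() if q.shape==(4,) else q
    return np.array(k["intrinsics"]),np.array(k["eye"]),Rm
def proj(c,P):
    K,e,Rm=cam(c);p=(np.atleast_2d(P)-e)@Rm;p=p*[1,-1,-1];u=p@K.T;return u[:,:2]/u[:,2:]
def unproj(c,uv,z):
    K,e,Rm=cam(c);uv=np.atleast_2d(uv);d=np.c_[uv,np.ones(len(uv))]@np.linalg.inv(K).T
    d=(d*[1,-1,-1])@Rm.T;return e+d*((z-e[2])/d[:,2])[:,None]
E
python3 - <<'E'
from h import *
a=cv2.imread("pics/side0.png");b=cv2.imread("pics/top0.png")
A=cv2.resize(a[85:165,230:360],None,fx=6,fy=6,interpolation=2)[:, :390*2]
A=cv2.resize(a[90:165,230:330],(400,300),interpolation=2);B=cv2.resize(b[165:270,430:500],(400,600),interpolation=2)
C=cv2.resize(b[150:285,225:385],(400,338),interpolation=2)[:300]
cv2.imwrite("pics/crop1.png",np.hstack([np.vstack([A,C]),B]))
print(proj("top",[[.532,-.38,0],[.532,-.38,.085]]),proj("side",[[.532,-.38,0],[.532,-.38,.085]]))
for c in("side","top"):
    for t in("heatsink","rear_panel","receiver","locating_tab"):
        for d in r.silhouettes(c,t):
            m=d["pixels"].astype(np.uint8);ys,xs=np.where(m);h=cv2.convexHull(np.c_[xs,ys].astype(np.int32))
            print(c,t,round(d["confidence"],2),len(xs),cv2.approxPolyDP(h,1.2,True)[:,0].tolist())
E
```

```text
[[453.4840794  211.4141885 ]
 [462.42462764 210.30632344]] [[281.2575564  138.34033111]
 [279.89822092 117.56182778]]
side heatsink 0.9 315 [[283, 138], [276, 138], [274, 134], [272, 120], [273, 111], [275, 110], [281, 111], [283, 114], [285, 134]]
side heatsink 0.87 747 [[318, 133], [299, 134], [297, 128], [296, 102], [315, 99], [318, 101], [320, 130]]
side heatsink 0.69 245 [[259, 142], [248, 140], [246, 130], [248, 123], [259, 123]]
side rear_panel 0.87 1241 [[320, 294], [318, 294], [311, 284], [273, 199], [271, 188], [272, 173], [285, 197], [321, 274]]
side receiver 0.56 16989 [[432, 268], [326, 298], [321, 298], [311, 285], [272, 200], [270, 170], [364, 138], [392, 170], [441, 235], [438, 253]]
side receiver 0.43 1171 [[468, 268], [472, 272], [472, 296], [463, 315], [458, 320], [451, 321], [442, 314], [440, 310], [441, 301], [449, 282], [463, 268]]
side locating_tab 0.64 66 [[297, 213], [293, 214], [290, 207], [297, 205]]
top heatsink 0.76 343 [[480, 209], [478, 217], [474, 219], [466, 219], [453, 214], [455, 205], [460, 203], [465, 203]]
top heatsink 0.63 503 [[476, 235], [477, 241], [471, 258], [448, 254], [451, 232]]
top rear_panel 0.7 652 [[373, 171], [252, 164], [245, 162], [244, 159], [357, 163], [373, 168]]
top receiver 0.77 13963 [[376, 170], [373, 268], [361, 272], [320, 270], [240, 263], [232, 257], [242, 160], [256, 159], [356, 164]]
top locating_tab 0.42 55 [[337, 181], [334, 181], [333, 179], [334, 171], [338, 172]]
```

View pics/crop1.png

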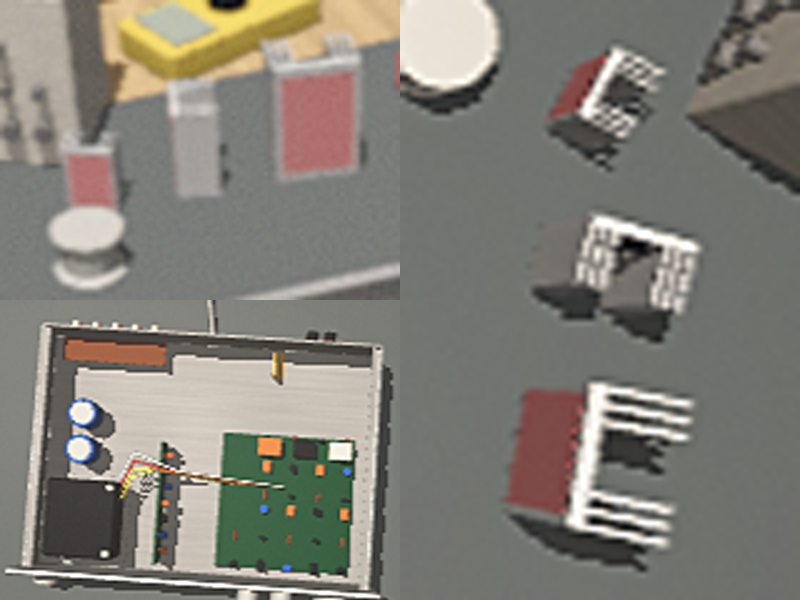

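The crop shows the middle heat sink, at top (471,211) and side (278,125). Its plate faces image-up (+x) with a small yaw. The large and small ones have their pink plates facing +y. The next script solves the middle one's pose and checks its height and size, then builds a strip of the receiver edges.

```bash
python3 - <<'E'
from h import *
from scipy.optimize import least_squares
# top-face corners of middle sink in top picture, z=.085
uv=[[463.3,202.6],[482.5,207.5],[461,214.5],[480.4,219.6]]
P=unproj("top",uv,.085);print(np.round(P,3),"w",np.linalg.norm(P[0]-P[1]),np.linalg.norm(P[0]-P[2]))
ms=r.silhouettes("side","heatsink");mt=r.silhouettes("top","heatsink")
def pick(L,c):
    t=proj(c,[.535,-.40,.045])[0];return min((d["pixels"] for d in L),key=lambda m:np.hypot(*(np.argwhere(m).mean(0)[::-1]-t)))
M={"side":pick(ms,"side"),"top":pick(mt,"top")}
def box(p,H=.085,sx=.019,sy=.028):
    c,s=np.cos(p[2]),np.sin(p[2]);Q=np.array([[x,y,z] for x in(-sx,sx) for y in(-sy,sy) for z in(0,H)])
    return np.c_[p[0]+c*Q[:,0]-s*Q[:,1],p[1]+s*Q[:,0]+c*Q[:,1],Q[:,2]]
def cost(p,S=1,only=None):
    o=0
    for c in ([only] if only else M):
        m=np.zeros((1600,2560),np.uint8);h=cv2.convexHull(((proj(c,box(p,.085*S,.019*S,.028*S))+.5)*4).astype(np.int32));cv2.fillConvexPoly(m,h,1)
        m=cv2.resize(m.astype(np.float32),(640,400),interpolation=cv2.INTER_AREA);t=M[c].astype(float);hc=cv2.convexHull(np.argwhere(M[c])[:,::-1].astype(np.int32));tt=np.zeros((400,640));cv2.fillConvexPoly(tt,hc,1.)
        o+=1-np.minimum(m,tt).sum()/np.maximum(m,tt).sum()
    return o
from scipy.optimize import minimize
for S in(.8,1,1.2):
    b=min((minimize(cost,[*P.mean(0)[:2],y],args=(S,),method="Nelder-Mead",options=dict(initial_simplex=[[*P.mean(0)[:2],y],[P.mean(0)[0]+.01,P.mean(0)[1],y],[P.mean(0)[0],P.mean(0)[1]+.01,y],[*P.mean(0)[:2],y+.15]])) for y in(-.3,0,.3)),key=lambda o:o.fun)
    print(S,b.x,b.fun)
print("edge yaw",np.degrees(np.arctan2(*(P[0]-P[1])[[0,1]])),P.mean(0))
a=cv2.imread("pics/side0.png");t=cv2.imread("pics/top0.png")
A=cv2.resize(t[150:200,235:390],None,fx=5,fy=5,interpolation=2)
B=cv2.resize(cv2.rotate(a[160:300,260:335],cv2.ROTATE_90_COUNTERCLOCKWISE),None,fx=4.6,fy=4.6,interpolation=2)
o=np.zeros((595,775,3),np.uint8);o[:250]=A;o[250:,:644]=B[:345];cv2.imwrite("pics/crop2.png",o)
E
```

```text
[[ 0.555 -0.383  0.085]
 [ 0.54  -0.441  0.085]
 [ 0.519 -0.375  0.085]
 [ 0.504 -0.433  0.085]] w 0.05923034807880248 0.036904053640379596
0.8 [ 0.52991622 -0.40820335 -0.09621833] 0.5914068785918208
1 [ 0.53066748 -0.40532852 -0.2639112 ] 0.18976355982579374
1.2 [ 0.5328926  -0.39634191 -0.31099024] 0.6717921633182928
edge yaw 14.797369394501613 [ 0.52965275 -0.40808381  0.085     ]
```

View pics/crop2.png

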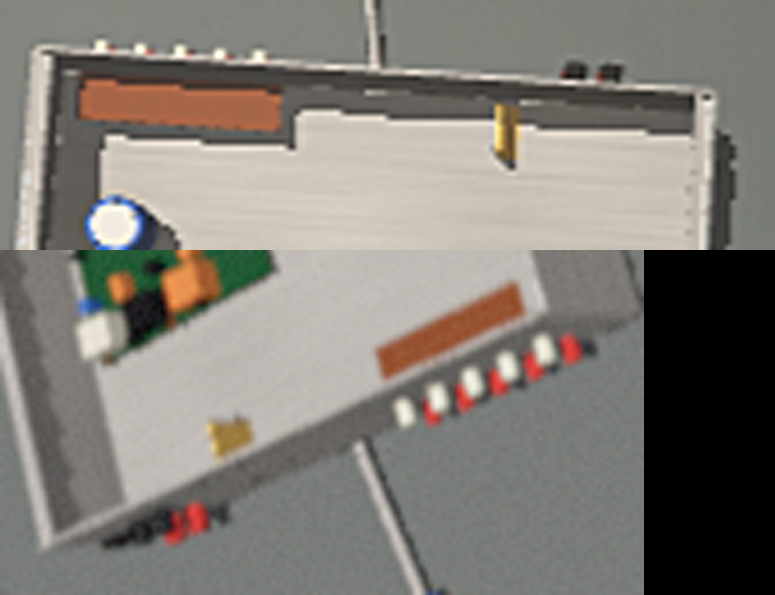

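Crop 2 shows the rear panel's top edge running in the top view from about (242,159.6) to (378,168.6). The gold tab is at about (336,171)–(338,182). Now the receiver fit.

```bash
python3 - <<'E'
from h import *
from scipy.optimize import least_squares
ob=[("top",(150,210,90),(242,159.4)),("top",(150,-210,90),(378.2,168.6)),("side",(150,-210,90),(270.5,169.5)),
("top",(-150,-210,126),(376.5,267.5)),("top",(-150,210,126),(228,258)),
("side",(150,210,14),(320.5,297))]
def W(p,Q):
    Q=np.atleast_2d(Q)/1000.;c,s=np.cos(p[2]),np.sin(p[2]);return np.c_[p[0]+c*Q[:,0]-s*Q[:,1],p[1]+s*Q[:,0]+c*Q[:,1],Q[:,2]]
def f(p,ob=ob):return np.ravel([proj(c,W(p,Q))[0]-uv for c,Q,uv in ob])
for sub in(ob,ob[:3]):
    o=least_squares(f,[.52,.08,0],args=(sub,),loss="soft_l1");p=o.x;print(p,np.degrees(p[2]));print(np.round(f(p).reshape(-1,2),1).tolist())
    print("mount",W(p,(128,-50,14)),"tab top",W(p,(128,-79.5,50)),proj("top",W(p,[(145,-79.5,50),(111,-79.5,50)])),proj("side",W(p,[(145,-79.5,50),(111,-79.5,50)])))
print("tab meas",unproj("top",[(336,170.8),(337.5,181)],.05),unproj("side",[(295,213.5),(297,206)],.05))
im=cv2.imread("pics/top0.png");g=cv2.cvtColor(im,6).astype(int)
# subpixel rear edge: strongest gradient columns
for x in(252,272,292,330,345,365):
    col=g[153:175,x];print(x,col.tolist())
E
```

```text
[ 0.5267348   0.09286358 -0.07294783] -4.179602722963429
[[-0.1, -0.1], [0.2, -0.3], [-1.0, -0.9], [-2.7, 1.2], [2.5, 0.3], [0.0, 1.0]]
mount [[0.65075023 0.03366752 0.014     ]] tab top [[0.64860017 0.00424597 0.05      ]] [[335.46263602 169.08433651]
 [334.7394746  179.74752697]] [[285.24335407 207.198455  ]
 [296.89033606 204.27208135]]
[ 0.52600236  0.09435473 -0.07632379] -4.373031090792896
[[-0.5, -0.0], [-0.1, 0.2], [-0.4, -0.8], [-3.4, 1.7], [1.8, 0.3], [0.2, 1.3]]
mount [[0.64981724 0.03474033 0.014     ]] tab top [[0.64756787 0.00532621 0.05      ]] [[335.1408578  169.41161051]
 [334.38074717 180.07341143]] [[285.72803568 207.32351054]
 [297.38778439 204.42186167]]
tab meas [[ 0.66007708  0.00134089  0.05      ]
 [ 0.62761852 -0.00319762  0.05      ]] [[0.65048583 0.03720734 0.05      ]
 [0.63406602 0.01206897 0.05      ]]
252 [134, 135, 134, 133, 131, 129, 152, 182, 54, 65, 68, 62, 55, 112, 106, 123, 121, 121, 121, 123, 97, 92]
272 [132, 131, 133, 131, 132, 128, 145, 132, 198, 82, 63, 68, 69, 62, 54, 125, 119, 118, 118, 118, 119, 122]
292 [131, 131, 132, 131, 132, 132, 131, 131, 128, 188, 127, 62, 68, 69, 88, 94, 96, 97, 95, 94, 94, 92]
330 [130, 129, 131, 130, 129, 128, 129, 131, 129, 128, 126, 148, 179, 54, 68, 61, 97, 100, 98, 93, 79, 216]
345 [127, 128, 129, 128, 130, 127, 128, 127, 129, 129, 127, 128, 148, 179, 57, 66, 65, 104, 98, 98, 97, 95]
365 [125, 126, 124, 123, 126, 124, 124, 124, 123, 125, 125, 124, 125, 118, 222, 53, 63, 65, 64, 99, 95, 94]
```

play_rows:
  translation:
    - [0,0,0]
    - [0,-0.04,0]
    - [0,-0.06,0]
    - [0,-0.06,0]
    - [0,-0.06,0]
    - [0,-0.06,0]
  delta_rot:
    - [0,0,0]
    - [0,0,0]
    - [0,0,0]
    - [0,0,0]
    - [0,0,0]
    - [0,0,0]
  grip: [1,1,1,1,1,1]
  squeeze: 25

```text
clock: 1.75
tool_pos: [0.1308, 0.3175, 0.303]
eef_rot: [0.194, 0.981, 0.001, -0.0]
contact_force: [-0.2, 0.2, 0.1]
opening: 1.001
finger_force: 0.0
```

play_rows:
  translation:
    - [0,0,0]
    - [-0.053,-0.024,0]
    - [-0.053,-0.024,0]
    - [-0.053,-0.024,0]
    - [-0.053,-0.024,0]
    - [-0.053,-0.024,0]
    - [-0.053,-0.024,0]
    - [-0.02,-0.035,0]
    - [-0.02,-0.035,0]
    - [-0.02,-0.035,0]
    - [-0.02,-0.035,0]
    - [-0.02,-0.035,0]
    - [-0.02,-0.035,0]
    - [-0.02,-0.035,0]
    - [-0.02,-0.035,0]
  delta_rot:
    - [0,0,-7.6]
    - [0,0,0]
    - [0,0,0]
    - [0,0,0]
    - [0,0,0]
    - [0,0,0]
    - [0,0,0]
    - [0,0,0]
    - [0,0,0]
    - [0,0,0]
    - [0,0,0]
    - [0,0,0]
    - [0,0,0]
    - [0,0,0]
    - [0,0,0]
  grip: [1,1,1,1,1,1,1,1,1,1,1,1,1,1,1]

```text
clock: 3.62
tool_pos: [0.4857, -0.2143, 0.3029]
eef_rot: [0.129, 0.992, 0.0, 0.0]
contact_force: [0.8, 0.5, -0.2]
opening: 1.004
finger_force: 0.0
```

```bash
cat >> h.py <<'E'
def go(x,y,z,yaw=None):
    "tool-frame shift to world x,y,z; yaw = wanted sink yaw (deg): tool y at 90+yaw"
    s=r.get_state();Rt=R.from_quat(s["eef_rot"]);p=s["tool_pos"]
    ty=Rt.as_matrix()[:,1];a=np.degrees(np.arctan2(ty[1],ty[0]))-90
    print("t",s["clock"],"pos",np.round(p,4),"toolyaw",round(a,2),"tilt",np.round(Rt.as_matrix()[:2,2],4),"F",np.round(s["contact_force"],1),"op",np.round(s["opening"],3),"ff",np.round(s["finger_force"],1),"q",np.round(s["q"],2))
    print("shift now",np.round(Rt.inv().apply(np.array([x,y,z])-p),4))
    if yaw is not None:
        Rn=R.from_euler("z",yaw,degrees=True)*R.from_matrix(np.array([[-1,0,0],[0,1,0],[0,0,-1.]]))
        print("rotvec",np.round((Rt.inv()*Rn).as_rotvec(degrees=True),2),"shift after rot",np.round(Rn.inv().apply(np.array([x,y,z])-p),4))
E
python3 - <<'E'
from h import *
go(.530,-.406,.25,-14.8)
u=np.array([[252,159.8],[292,162.3],[330,165],[345,166],[365,167]]);P=unproj("top",u,.095);k=np.polyfit(P[:,1],P[:,0],1);print("rear edge yaw",-np.degrees(np.arctan(k[0])),"x at y=.034",np.polyval(k,.034),P.round(4).tolist())
E
```

```text
t 3.625 pos [ 0.4857 -0.2143  0.3029] toolyaw -14.8 tilt [0.0006 0.    ] F [ 0.8  0.5 -0.2] op 1.004 ff 0.0 q [ 0.53  0.58 -0.33  1.85  0.26  0.76  1.38]
shift now [-0.0918 -0.174   0.0529]
rotvec [0.01 0.03 0.  ] shift after rot [-0.0918 -0.174   0.0529]
rear edge yaw -4.146607256522933 x at y=.034 0.6728212238924446 [[0.6891, 0.259, 0.095], [0.6806, 0.1362, 0.095], [0.6715, 0.0202, 0.095], [0.6681, -0.0254, 0.095], [0.6646, -0.0862, 0.095]]
```

play_rows:
  translation:
    - [-0.023,-0.0435,0]
    - [-0.023,-0.0435,0]
    - [-0.023,-0.0435,0]
    - [-0.023,-0.0435,0]
    - [0,0,0.03]
    - [0,0,0.04]
    - [0,0,0.04]
    - [0,0,0.03]
    - [0,0,0.02]
    - [0,0,0.02]
    - [0,0,0.013]
    - [0,0,0]
    - [0,0,0]
  delta_rot:
    - [0,0,0]
    - [0,0,0]
    - [0,0,0]
    - [0,0,0]
    - [0,0,0]
    - [0,0,0]
    - [0,0,0]
    - [0,0,0]
    - [0,0,0]
    - [0,0,0]
    - [0,0,0]
    - [0,0,0]
    - [0,0,0]
  grip: [1,1,1,1,1,1,1,1,1,1,1,1,1]

```text
clock: 5.25
tool_pos: [0.5304, -0.405, 0.1105]
eef_rot: [0.129, 0.992, -0.0, 0.001]
contact_force: [0.5, 0.6, 0.0]
opening: 1.003
finger_force: 0.0
```

```bash
python3 - <<'E'
from h import *
go(.530,-.406,.11,-14.8)
a=r.snapshot("side");t=r.snapshot("top")
A=cv2.resize(a[70:170,220:340],(480,400),interpolation=2);B=cv2.resize(t[170:270,410:490],(320,400),interpolation=2)
cv2.imwrite("pics/grasp.png",np.hstack([A,B]))
E
```

```text
t 5.25 pos [ 0.5304 -0.405   0.1105] toolyaw -14.79 tilt [ 0.0013 -0.0007] F [0.5 0.6 0. ] op 1.003 ff 0.0 q [ 0.72  1.   -0.26  1.54  0.36  0.65  1.6 ]
shift now [ 0.0001 -0.0011  0.0005]
rotvec [-0.02  0.09  0.01] shift after rot [ 0.0001 -0.0011  0.0005]
```

View pics/grasp.png

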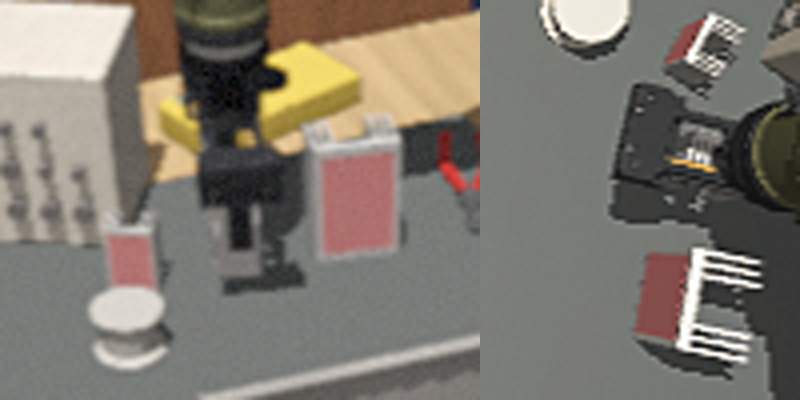

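The fingers straddle the middle sink (side crop (240,235)) and clear its neighbours. Closing and lifting.

play_rows:
  translation:
    - [0,0,0]
    - [0,0,0]
    - [0,0,0]
    - [0,0,0]
    - [0,0,0]
    - [0,0,0]
    - [0,0,0]
    - [0,0,0]
    - [0,0,-0.01]
    - [0,0,-0.02]
    - [0,0,-0.03]
  delta_rot:
    - [0,0,0]
    - [0,0,0]
    - [0,0,0]
    - [0,0,0]
    - [0,0,0]
    - [0,0,0]
    - [0,0,0]
    - [0,0,0]
    - [0,0,0]
    - [0,0,0]
    - [0,0,0]
  grip: [0,-1,-1,-1,-1,-1,-1,-1,-1,-1,-1]
  squeeze: 45

```text
clock: 6.72
tool_pos: [0.5295, -0.4032, 0.1702]
eef_rot: [0.128, 0.992, 0.001, -0.001]
contact_force: [-0.1, -0.3, -2.0]
opening: 0.631
finger_force: 44.8
```

```bash
python3 - <<'E'
from h import *
go(.530,-.406,.26,-4.2)
E
```

```text
t 6.725 pos [ 0.5295 -0.4032  0.1702] toolyaw -14.73 tilt [-0.0017  0.0027] F [-0.1 -0.3 -2. ] op 0.631 ff 44.8 q [ 0.73  0.91 -0.29  1.53  0.33  0.75  1.62]
shift now [-0.0009 -0.0024 -0.0899]
rotvec [  0.13  -0.12 -10.53] shift after rot [-0.0007 -0.0027 -0.0898]
```

play_rows:
  translation:
    - [0,0,-0.03]
    - [0,0,-0.03]
    - [0,0,-0.03]
    - [0,0,0]
    - [-0.0053,0.0326,0]
    - [-0.0053,0.0326,0]
    - [-0.0053,0.0326,0]
    - [-0.0053,0.0326,0]
    - [-0.0053,0.0326,0]
    - [-0.0053,0.0326,0]
    - [-0.0053,0.0326,0]
    - [-0.0053,0.0326,0]
    - [-0.0053,0.0326,0]
    - [-0.0053,0.0326,0]
    - [-0.0053,0.0326,0]
    - [-0.0053,0.0326,0]
    - [-0.0053,0.0326,0]
    - [-0.0053,0.0326,0]
    - [0,0,0]
    - [0,0,0]
  delta_rot:
    - [0,0,0]
    - [0,0,0]
    - [0,0,-5.3]
    - [0,0,-5.2]
    - [0,0,0]
    - [0,0,0]
    - [0,0,0]
    - [0,0,0]
    - [0,0,0]
    - [0,0,0]
    - [0,0,0]
    - [0,0,0]
    - [0,0,0]
    - [0,0,0]
    - [0,0,0]
    - [0,0,0]
    - [0,0,0]
    - [0,0,0]
    - [0,0,0]
    - [0,0,0]
  grip: [-1,-1,-1,-1,-1,-1,-1,-1,-1,-1,-1,-1,-1,-1,-1,-1,-1,-1,-1,-1]

```text
clock: 9.22
tool_pos: [0.6375, 0.0444, 0.2602]
eef_rot: [0.037, 0.999, -0.0, -0.0]
contact_force: [-0.5, 0.1, -1.7]
opening: 0.63
finger_force: 44.8
```

```bash
python3 - <<'E'
from h import *
go(.6374,.0471,.26,-4.2)
a=r.snapshot("side");t=r.snapshot("top")
for c in("side","top"):
    for d in r.look_for(c,"heatsink")[:3]:print(c,np.round(d["point"],3),d["confidence"])
for d in r.silhouettes("side","heatsink"):
    m=d["pixels"];ys,xs=np.where(m);print(len(xs),xs.mean(),ys.mean(),cv2.approxPolyDP(cv2.convexHull(np.c_[xs,ys].astype(np.int32)),1.2,True)[:,0].tolist())
s=r.get_state();p=s["tool_pos"];y=np.radians(-4.2);Q=np.array([[x,yy,z] for x in(-.019,.019) for yy in(-.028,.028) for z in(-.11,-.025)])
W=np.c_[p[0]+np.cos(y)*Q[:,0]-np.sin(y)*Q[:,1],p[1]+np.sin(y)*Q[:,0]+np.cos(y)*Q[:,1],p[2]+Q[:,2]]
pr=proj("side",W);print("pred",pr.round(1).tolist())
A=cv2.resize(a[80:280,240:400],(640,800)[::1],interpolation=2)
A=cv2.resize(a[90:240,220:400],(720,600),interpolation=2)
for q in pr: cv2.circle(A,(int((q[0]-220+.5)*4),int((q[1]-90+.5)*4)),3,(0,255,0),-1)
cv2.imwrite("pics/hover.png",A)
E
```

```text
t 9.225 pos [0.6375 0.0444 0.2602] toolyaw -4.27 tilt [-0.0006 -0.0007] F [-0.5  0.1 -1.7] op 0.63 ff 44.8 q [ 0.02  0.77 -0.31  1.56  0.28  0.86  1.11]
shift now [0.0003 0.0027 0.0002]
rotvec [-0.04 -0.03 -0.07] shift after rot [0.0003 0.0027 0.0002]
side [0.656 0.072 0.184] 0.58
side [ 0.622 -0.402  0.041] 0.58
side [ 0.404 -0.359  0.053] 0.47
top [ 0.433 -0.367  0.089] 0.84
top [ 0.627 -0.402  0.055] 0.53
224 253.41964285714286 133.19642857142858 [[258, 142], [248, 140], [246, 129], [248, 124], [259, 126], [260, 140]]
332 297.84939759036143 182.1144578313253 [[307, 192], [297, 194], [294, 191], [290, 182], [290, 164], [309, 180], [309, 190]]
196 316.0255102040816 119.01530612244898 [[314, 133], [311, 131], [310, 127], [315, 102], [317, 101], [319, 105], [319, 130], [318, 132]]
pred [[302.7, 177.8], [302.0, 151.6], [309.9, 191.1], [309.5, 164.7], [288.9, 181.1], [287.4, 154.8], [295.6, 194.6], [294.5, 168.1]]
```

View pics/hover.png

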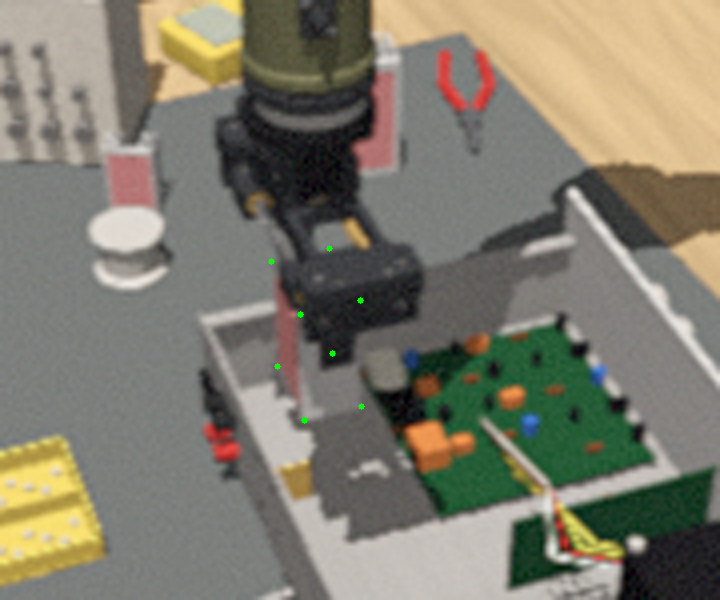

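The sink hangs plate-first towards the panel, and the predicted corners match. In the crop its lower edge is at (305,420)–(362,406) and the gold tab at (297,480). Descending with clearance from the tab and panel.

play_rows:
  translation:
    - [0,0.002,0.02]
    - [0,0,0.03]
    - [0,0,0.03]
    - [0,0,0.02]
    - [0,0,0.015]
    - [0,0,0.01]
    - [0,0,0.004]
    - [0,0,0.002]
    - [0,0,0]
    - [0,0,0]
  delta_rot:
    - [0,0,0]
    - [0,0,0]
    - [0,0,0]
    - [0,0,0]
    - [0,0,0]
    - [0,0,0]
    - [0,0,0]
    - [0,0,0]
    - [0,0,0]
    - [0,0,0]
  grip: [-1,-1,-1,-1,-1,-1,-1,-1,-1,-1]

```text
clock: 10.72
tool_pos: [0.6384, 0.0469, 0.1292]
eef_rot: [0.037, 0.999, 0.0, 0.0]
contact_force: [-0.1, 0.7, -2.4]
opening: 0.634
finger_force: 44.8
```

play_rows:
  translation:
    - [0,0,0.001]
    - [0,0,0.001]
    - [0,0,0]
    - [0,0,0]
  delta_rot:
    - [0,0,0]
    - [0,0,0]
    - [0,0,0]
    - [0,0,0]
  grip: [-1,-1,-1,-1]

```text
clock: 11.22
tool_pos: [0.6382, 0.0469, 0.1267]
eef_rot: [0.037, 0.999, 0.0, -0.0]
contact_force: [-0.5, 0.7, -2.9]
opening: 0.632
finger_force: 44.8
```

play_rows:
  translation:
    - [0,0,0.001]
    - [0,0,0]
    - [0,0,0]
  delta_rot:
    - [0,0,0]
    - [0,0,0]
    - [0,0,0]
  grip: [-1,-1,-1]

```text
clock: 11.6
tool_pos: [0.6381, 0.0469, 0.1257]
eef_rot: [0.037, 0.999, 0.0, 0.0]
contact_force: [0.1, -0.0, -3.0]
opening: 0.635
finger_force: 44.8
```

play_rows:
  translation:
    - [0,-0.003,0]
    - [0,-0.003,0]
    - [0,-0.003,0]
    - [0,0,0]
    - [0,0,0]
  delta_rot:
    - [0,0,0]
    - [0,0,0]
    - [0,0,0]
    - [0,0,0]
    - [0,0,0]
  grip: [-1,-1,-1,-1,-1]

```text
clock: 12.22
tool_pos: [0.6375, 0.038, 0.1258]
eef_rot: [0.037, 0.999, 0.0, 0.0]
contact_force: [-0.3, 0.4, -3.1]
opening: 0.631
finger_force: 44.8
```

play_rows:
  translation:
    - [0,-0.001,0]
    - [0,-0.001,0]
    - [0,0,0]
    - [0,0,0]
  delta_rot:
    - [0,0,0]
    - [0,0,0]
    - [0,0,0]
    - [0,0,0]
  grip: [-1,-1,-1,-1]

```text
clock: 12.72
tool_pos: [0.6373, 0.0359, 0.1257]
eef_rot: [0.037, 0.999, 0.0, -0.0]
contact_force: [0.9, -0.3, -2.5]
opening: 0.631
finger_force: 44.8
```

play_rows:
  translation:
    - [0,-0.001,0]
    - [0,0,0]
    - [0,0,0]
  delta_rot:
    - [0,0,0]
    - [0,0,0]
    - [0,0,0]
  grip: [-1,-1,-1]

```text
clock: 13.1
tool_pos: [0.6373, 0.0354, 0.1257]
eef_rot: [0.037, 0.999, 0.0, 0.0]
contact_force: [-0.2, 1.4, -2.5]
opening: 0.632
finger_force: 44.8
```

play_rows:
  translation:
    - [0,-0.001,0]
    - [0,0,0]
    - [0,0,0]
  delta_rot:
    - [0,0,0]
    - [0,0,0]
    - [0,0,0]
  grip: [-1,-1,-1]

```text
clock: 13.48
tool_pos: [0.6372, 0.0352, 0.1258]
eef_rot: [0.037, 0.999, 0.001, 0.0]
contact_force: [0.7, 5.1, -3.2]
opening: 0.634
finger_force: 44.8
```

```bash
python3 - <<'E'
from h import *
go(.6374,.034,.124,-4.2);print(r.get_state()["moment"].round(2))
E
```

```text
t 13.475 pos [0.6372 0.0352 0.1258] toolyaw -4.24 tilt [0.0004 0.0018] F [ 0.7  5.1 -3.2] op 0.634 ff 44.8 q [ 0.01  0.94 -0.25  1.64  0.36  0.6   1.06]
shift now [-0.0003 -0.0012  0.0018]
rotvec [ 0.1   0.01 -0.04] shift after rot [-0.0003 -0.0012  0.0018]
[1.23 0.02 0.07]
```

The tab is felt: y contact at TCP 0.0352, and 0.034 was predicted. Easing off slightly and lowering to the floor.

play_rows:
  translation:
    - [0,0.0007,0]
    - [0,0,0.001]
    - [0,0,0]
    - [0,0,0]
  delta_rot:
    - [0,0,0]
    - [0,0,0]
    - [0,0,0]
    - [0,0,0]
  grip: [-1,-1,-1,-1]

```text
clock: 13.98
tool_pos: [0.6374, 0.0353, 0.125]
eef_rot: [0.037, 0.999, 0.0, 0.0]
contact_force: [0.1, 5.4, 0.0]
opening: 0.63
finger_force: 44.8
```

play_rows:
  translation:
    - [0,0,0.001]
    - [0,0,0]
    - [0,0,0]
  delta_rot:
    - [0,0,0]
    - [0,0,0]
    - [0,0,0]
  grip: [-1,-1,-1]

```text
clock: 14.35
tool_pos: [0.6376, 0.0352, 0.1241]
eef_rot: [0.037, 0.999, 0.0, 0.001]
contact_force: [1.4, 5.6, 0.3]
opening: 0.632
finger_force: 44.8
```

play_rows:
  translation:
    - [0,0.001,0]
    - [0,0,0]
    - [0,0,0]
  delta_rot:
    - [0,0,0]
    - [0,0,0]
    - [0,0,0]
  grip: [-1,-1,-1]

```text
clock: 14.72
tool_pos: [0.6377, 0.0354, 0.124]
eef_rot: [0.038, 0.999, -0.0, 0.0]
contact_force: [-0.3, 3.5, 1.1]
opening: 0.631
finger_force: 44.8
```

play_rows:
  translation:
    - [0,0,0.001]
    - [0,0,0]
    - [0,0,0]
  delta_rot:
    - [0,0,0]
    - [0,0,0]
    - [0,0,0]
  grip: [-1,-1,-1]

```text
clock: 15.1
tool_pos: [0.6378, 0.0353, 0.1239]
eef_rot: [0.038, 0.999, -0.0, 0.001]
contact_force: [-0.9, 3.1, 8.1]
opening: 0.628
finger_force: 44.8
```

Floor found at TCP z 0.1239. Easing the down-force and sliding toward the panel.

play_rows:
  translation:
    - [0,0,-0.0006]
    - [-0.003,0,0]
    - [-0.003,0,0]
    - [-0.002,0,0]
    - [0,0,0]
    - [0,0,0]
  delta_rot:
    - [0,0,0]
    - [0,0,0]
    - [0,0,0]
    - [0,0,0]
    - [0,0,0]
    - [0,0,0]
  grip: [-1,-1,-1,-1,-1,-1]

```text
clock: 15.85
tool_pos: [0.6413, 0.0353, 0.1242]
eef_rot: [0.037, 0.999, -0.001, -0.005]
contact_force: [-10.7, 3.0, 18.6]
opening: 0.634
finger_force: 44.7
```

play_rows:
  translation:
    - [-0.001,0,0]
    - [-0.001,0,0]
    - [0,0,0]
    - [0,0,0]
  delta_rot:
    - [0,0,0]
    - [0,0,0]
    - [0,0,0]
    - [0,0,0]
  grip: [-1,-1,-1,-1]

```text
clock: 16.35
tool_pos: [0.642, 0.0353, 0.1243]
eef_rot: [0.037, 0.999, -0.001, -0.006]
contact_force: [-14.0, 4.0, 21.5]
opening: 0.63
finger_force: 44.7
```

play_rows:
  translation:
    - [-0.001,0,0]
    - [0,0,0]
    - [0,0,0]
  delta_rot:
    - [0,0,0]
    - [0,0,0]
    - [0,0,0]
  grip: [-1,-1,-1]

```text
clock: 16.73
tool_pos: [0.6436, 0.0351, 0.1243]
eef_rot: [0.037, 0.999, -0.001, -0.005]
contact_force: [-12.9, 3.2, 20.8]
opening: 0.633
finger_force: 44.7
```

The floor friction is jamming and tilting it (Fz 21). I'll lift a little and re-check.

play_rows:
  translation:
    - [0,0,-0.001]
    - [0,0,-0.001]
    - [0,0,-0.001]
    - [0.003,0,0]
    - [0,0,0]
    - [0,0,0]
  delta_rot:
    - [0,0,0]
    - [0,0,0]
    - [0,0,0]
    - [0,0,0]
    - [0,0,0]
    - [0,0,0]
  grip: [-1,-1,-1,-1,-1,-1]

```text
clock: 17.48
tool_pos: [0.6459, 0.0348, 0.1264]
eef_rot: [0.038, 0.999, -0.0, 0.001]
contact_force: [0.5, 3.0, -4.1]
opening: 0.636
finger_force: 44.8
```

```bash
python3 - <<'E'
from h import *
go(.6374,.034,.124,-4.2);print(r.get_state()["moment"].round(2))
a=r.snapshot("side");t=r.snapshot("top")
A=cv2.resize(a[130:240,240:345],(525,550),interpolation=2);B=cv2.resize(t[150:250,315:365],(275,550),interpolation=2)
cv2.imwrite("pics/tilt.png",np.hstack([A,B]))
E
```

```text
t 17.475 pos [0.6459 0.0348 0.1264] toolyaw -4.3 tilt [ 0.0013 -0.0001] F [ 0.5  3.  -4.1] op 0.636 ff 44.8 q [ 0.01  0.95 -0.25  1.61  0.35  0.62  1.07]
shift now [ 0.0084 -0.0014  0.0024]
rotvec [-0.    0.08 -0.1 ] shift after rot [ 0.0084 -0.0014  0.0024]
[ 0.82 -0.35  0.08]
```

View pics/tilt.png

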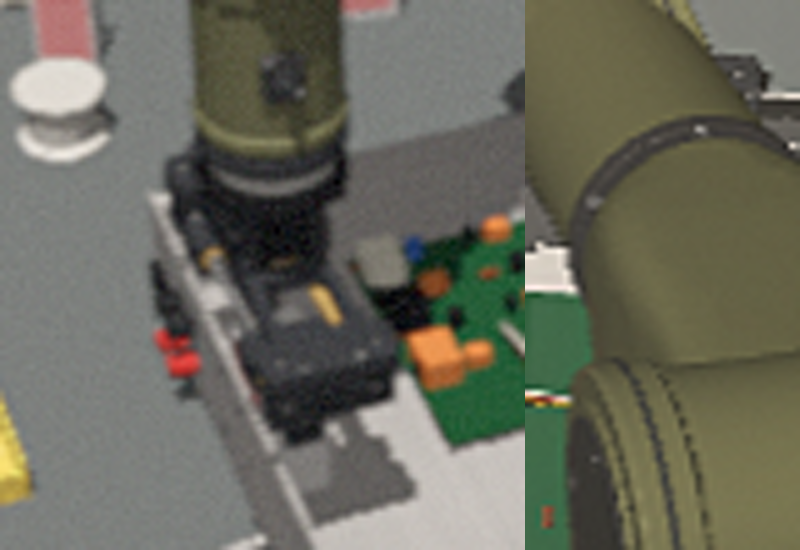

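The sink is clear of the floor again, though it may be slightly tilted in the grip. I'll find the panel while lifted, set the sink down beside it, release so it settles flat, and regrip before pressing.

play_rows:
  translation:
    - [-0.0015,0.0003,0]
    - [-0.0015,0,0]
    - [0,0,0]
    - [0,0,0]
  delta_rot:
    - [0,0,0]
    - [0,0,0]
    - [0,0,0]
    - [0,0,0]
  grip: [-1,-1,-1,-1]

```text
clock: 18.08
tool_pos: [0.648, 0.0348, 0.1262]
eef_rot: [0.038, 0.999, -0.0, -0.0]
contact_force: [-1.0, 0.9, -1.8]
opening: 0.634
finger_force: 44.8
```

play_rows:
  translation:
    - [-0.001,0,0]
    - [0,0,0]
    - [0,0,0]
  delta_rot:
    - [0,0,0]
    - [0,0,0]
    - [0,0,0]
  grip: [-1,-1,-1]

```text
clock: 18.45
tool_pos: [0.6495, 0.0346, 0.1263]
eef_rot: [0.038, 0.999, -0.0, 0.0]
contact_force: [-0.1, 1.0, -3.4]
opening: 0.629
finger_force: 44.8
```

play_rows:
  translation:
    - [-0.001,0,0]
    - [0,0,0]
    - [0,0,0]
  delta_rot:
    - [0,0,0]
    - [0,0,0]
    - [0,0,0]
  grip: [-1,-1,-1]

```text
clock: 18.82
tool_pos: [0.6504, 0.0346, 0.1263]
eef_rot: [0.038, 0.999, -0.0, 0.0]
contact_force: [-0.2, 0.9, -2.1]
opening: 0.633
finger_force: 44.8
```

play_rows:
  translation:
    - [-0.001,0,0]
    - [0,0,0]
    - [0,0,0]
  delta_rot:
    - [0,0,0]
    - [0,0,0]
    - [0,0,0]
  grip: [-1,-1,-1]

```text
clock: 19.2
tool_pos: [0.6509, 0.0346, 0.1263]
eef_rot: [0.037, 0.999, -0.0, -0.0]
contact_force: [-2.8, -1.0, -0.8]
opening: 0.632
finger_force: 44.8
```

play_rows:
  translation:
    - [0.001,0,0]
    - [0,0,0.001]
    - [0,0,0.0005]
    - [0,0,0]
    - [0,0,0]
  delta_rot:
    - [0,0,0]
    - [0,0,0]
    - [0,0,0]
    - [0,0,0]
    - [0,0,0]
  grip: [-1,-1,-1,-1,-1]

```text
clock: 19.82
tool_pos: [0.6504, 0.0351, 0.1248]
eef_rot: [0.037, 0.999, 0.0, 0.0]
contact_force: [0.8, 0.1, -2.4]
opening: 0.633
finger_force: 44.8
```

play_rows:
  translation:
    - [0,0,0.0008]
    - [0,0,0]
    - [0,0,0]
  delta_rot:
    - [0,0,0]
    - [0,0,0]
    - [0,0,0]
  grip: [-1,-1,-1]

```text
clock: 20.2
tool_pos: [0.6504, 0.0351, 0.124]
eef_rot: [0.037, 0.999, 0.0, 0.0]
contact_force: [-1.1, 0.4, -2.7]
opening: 0.63
finger_force: 44.8
```

play_rows:
  translation:
    - [0,0,0.0008]
    - [0,0,0]
    - [0,0,0]
  delta_rot:
    - [0,0,0]
    - [0,0,0]
    - [0,0,0]
  grip: [-1,-1,-1]

```text
clock: 20.58
tool_pos: [0.6504, 0.0351, 0.1239]
eef_rot: [0.037, 0.999, 0.0, 0.0]
contact_force: [-3.3, 0.7, 5.3]
opening: 0.63
finger_force: 44.8
```

play_rows:
  translation:
    - [0,0,0.0008]
    - [0,0,0]
    - [0,0,0]
  delta_rot:
    - [0,0,0]
    - [0,0,0]
    - [0,0,0]
  grip: [-1,-1,-1]

```text
clock: 20.95
tool_pos: [0.6504, 0.0351, 0.1239]
eef_rot: [0.037, 0.999, 0.0, 0.0]
contact_force: [-4.4, -0.7, 10.2]
opening: 0.633
finger_force: 44.8
```

play_rows:
  translation:
    - [0,0,-0.0013]
    - [0,0,0]
    - [0,0,0]
    - [0,0,0]
    - [0,0,0]
    - [0,0,0.002]
    - [0,0,0.002]
    - [0,0,0]
    - [0,0,0]
  delta_rot:
    - [0,0,0]
    - [0,0,0]
    - [0,0,0]
    - [0,0,0]
    - [0,0,0]
    - [0,0,0]
    - [0,0,0]
    - [0,0,0]
    - [0,0,0]
  grip: [-1,0.5,0.5,0.5,0.5,0.5,0.5,0.5,0.5]

```text
clock: 22.08
tool_pos: [0.6503, 0.035, 0.1197]
eef_rot: [0.037, 0.999, 0.0, -0.0]
contact_force: [-0.3, -0.5, 0.4]
opening: 0.751
finger_force: 0.0
```

play_rows:
  translation:
    - [0,0,0]
    - [0,0,0]
    - [0,0,0]
    - [0,0,0]
    - [0,0,0]
    - [0,0,0]
    - [0,0,0]
  delta_rot:
    - [0,0,0]
    - [0,0,0]
    - [0,0,0]
    - [0,0,0]
    - [0,0,0]
    - [0,0,0]
    - [0,0,0]
  grip: [-1,-1,-1,-1,-1,-1,-1]
  squeeze: 55

```text
clock: 22.95
tool_pos: [0.6504, 0.035, 0.1198]
eef_rot: [0.037, 0.999, 0.0, 0.0]
contact_force: [-0.2, -0.5, 1.4]
opening: 0.632
finger_force: 54.8
```

```bash
python3 - <<'E'
from h import *
go(.6504,.0351,.120,-4.2);print(r.get_state()["moment"].round(2))
E
```

```text
t 22.95 pos [0.6504 0.035  0.1198] toolyaw -4.29 tilt [0.0002 0.0001] F [-0.2 -0.5  1.4] op 0.632 ff 54.8 q [ 0.01  0.97 -0.25  1.6   0.36  0.62  1.07]
shift now [-0.      0.0001 -0.0002]
rotvec [ 0.01  0.01 -0.09] shift after rot [-0.      0.0001 -0.0002]
[ 0.03 -0.04  0.03]
```

play_rows:
  translation:
    - [0,-0.0008,0]
    - [0,0,0]
    - [0,0,0]
  delta_rot:
    - [0,0,0]
    - [0,0,0]
    - [0,0,0]
  grip: [-1,-1,-1]

```text
clock: 23.32
tool_pos: [0.6503, 0.0348, 0.1198]
eef_rot: [0.037, 0.999, 0.001, 0.0]
contact_force: [-0.4, 1.4, 1.1]
opening: 0.633
finger_force: 54.8
```

play_rows:
  translation:
    - [-0.001,0,0]
    - [0,0,0]
    - [0,0,0]
  delta_rot:
    - [0,0,0]
    - [0,0,0]
    - [0,0,0]
  grip: [-1,-1,-1]

```text
clock: 23.7
tool_pos: [0.6506, 0.0348, 0.1198]
eef_rot: [0.037, 0.999, 0.0, -0.001]
contact_force: [-2.9, 3.6, 4.9]
opening: 0.632
finger_force: 54.8
```

play_rows:
  translation:
    - [-0.001,0,0]
    - [0,0,0]
    - [0,0,0]
  delta_rot:
    - [0,0,0]
    - [0,0,0]
    - [0,0,0]
  grip: [-1,-1,-1]

```text
clock: 24.08
tool_pos: [0.6508, 0.0348, 0.1198]
eef_rot: [0.037, 0.999, 0.0, -0.002]
contact_force: [-6.0, 3.5, 7.3]
opening: 0.633
finger_force: 54.8
```

play_rows:
  translation:
    - [0,0,-0.0009]
    - [0,0,0]
    - [0,0,0]
  delta_rot:
    - [0,0,0]
    - [0,0,0]
    - [0,0,0]
  grip: [-1,-1,-1]

```text
clock: 24.45
tool_pos: [0.6511, 0.0342, 0.1198]
eef_rot: [0.037, 0.999, -0.0, -0.001]
contact_force: [-4.3, 3.8, -0.5]
opening: 0.632
finger_force: 54.7
```

play_rows:
  translation:
    - [-0.0005,0,-0.0003]
    - [0,0,0]
    - [0,0,0]
  delta_rot:
    - [0,0,0]
    - [0,0,0]
    - [0,0,0]
  grip: [-1,-1,-1]

```text
clock: 24.82
tool_pos: [0.6512, 0.0342, 0.1199]
eef_rot: [0.037, 0.999, -0.0, -0.002]
contact_force: [-5.5, 4.3, -1.1]
opening: 0.634
finger_force: 54.8
```

play_rows:
  translation:
    - [-0.001,0.0004,-0.0001]
    - [0,0,0]
    - [0,0,0]
  delta_rot:
    - [0,0,0]
    - [0,0,0]
    - [0,0,0]
  grip: [-1,-1,-1]

```text
clock: 25.2
tool_pos: [0.6515, 0.0343, 0.1199]
eef_rot: [0.037, 0.999, -0.0, -0.003]
contact_force: [-6.1, 4.1, 0.8]
opening: 0.631
finger_force: 54.8
```

play_rows:
  translation:
    - [-0.001,0,-0.0001]
    - [0,0,0]
    - [0,0,0]
  delta_rot:
    - [0,0,0]
    - [0,0,0]
    - [0,0,0]
  grip: [-1,-1,-1]

```text
clock: 25.58
tool_pos: [0.6518, 0.0342, 0.1199]
eef_rot: [0.037, 0.999, -0.0, -0.004]
contact_force: [-7.3, 2.6, 1.5]
opening: 0.63
finger_force: 54.7
```

```bash
python3 - <<'E'
from h import *
go(.6504,.0351,.120,-4.2);print(r.get_state()["moment"].round(2))
E
```

```text
t 25.575 pos [0.6518 0.0342 0.1199] toolyaw -4.25 tilt [-0.0072 -0.0007] F [-7.3  2.6  1.5] op 0.63 ff 54.7 q [ 0.01  0.97 -0.25  1.59  0.35  0.64  1.07]
shift now [ 0.0014  0.0008 -0.0001]
rotvec [-0.07 -0.41 -0.05] shift after rot [ 0.0014  0.0008 -0.0001]
[0.85 1.47 0.16]
```

Contact is real, but the tool leans 0.4° (the top leads). I'll correct the lean while building up the push.

play_rows:
  translation:
    - [0,0,0]
    - [0,0,0]
    - [0,0,0]
  delta_rot:
    - [0,-0.5,0]
    - [0,0,0]
    - [0,0,0]
  grip: [-1,-1,-1]

```text
clock: 25.95
tool_pos: [0.6514, 0.0343, 0.1198]
eef_rot: [0.037, 0.999, -0.001, 0.0]
contact_force: [-8.9, 3.0, 1.8]
opening: 0.629
finger_force: 54.7
```

```bash
python3 - <<'E'
from h import *
go(.6504,.0351,.120,-4.2);print(r.get_state()["moment"].round(2))
E
```

```text
t 25.95 pos [0.6514 0.0343 0.1198] toolyaw -4.24 tilt [ 0.0007 -0.0015] F [-8.9  3.   1.8] op 0.629 ff 54.7 q [ 0.01  0.97 -0.25  1.59  0.36  0.63  1.07]
shift now [ 0.0011  0.0007 -0.0002]
rotvec [-0.08  0.05 -0.04] shift after rot [ 0.0011  0.0007 -0.0002]
[0.9  1.72 0.17]
```

play_rows:
  translation:
    - [-0.001,0.0002,-0.0003]
    - [0,0,0]
    - [0,0,0]
  delta_rot:
    - [0,-0.15,0]
    - [0,0,0]
    - [0,0,0]
  grip: [-1,-1,-1]

```text
clock: 26.32
tool_pos: [0.6517, 0.0343, 0.1198]
eef_rot: [0.037, 0.999, -0.001, 0.001]
contact_force: [-9.2, 2.7, 1.7]
opening: 0.632
finger_force: 54.7
```

play_rows:
  translation:
    - [-0.001,0,-0.0002]
    - [0,0,0]
    - [0,0,0]
  delta_rot:
    - [0,-0.15,0]
    - [0,0,0]
    - [0,0,0]
  grip: [-1,-1,-1]

```text
clock: 26.7
tool_pos: [0.6518, 0.0343, 0.1198]
eef_rot: [0.037, 0.999, -0.001, 0.001]
contact_force: [-11.3, 2.6, 1.9]
opening: 0.632
finger_force: 54.7
```

```bash
python3 - <<'E'
from h import *
go(.6504,.0351,.120,-4.2);print(r.get_state()["moment"].round(2))
E
```

```text
t 26.7 pos [0.6518 0.0343 0.1198] toolyaw -4.22 tilt [ 0.0021 -0.0024] F [-11.3   2.6   1.9] op 0.632 ff 54.7 q [ 0.01  0.97 -0.25  1.59  0.36  0.62  1.07]
shift now [ 0.0015  0.0007 -0.0002]
rotvec [-0.13  0.13 -0.02] shift after rot [ 0.0015  0.0007 -0.0002]
[0.97 2.38 0.23]
```

play_rows:
  translation:
    - [0,0.0006,-0.0005]
    - [0,0,0]
    - [0,0,0]
  delta_rot:
    - [0,0.1,0]
    - [0,0,0]
    - [0,0,0]
  grip: [-1,-1,-1]

```text
clock: 27.08
tool_pos: [0.652, 0.0343, 0.1199]
eef_rot: [0.037, 0.999, -0.001, 0.0]
contact_force: [-9.7, 2.1, 0.1]
opening: 0.634
finger_force: 54.7
```

```bash
python3 - <<'E'
from h import *
go(.6504,.0351,.120,-4.2);print(r.get_state()["moment"].round(2))
E
```

```text
t 27.075 pos [0.652  0.0343 0.1199] toolyaw -4.24 tilt [ 0.0004 -0.0029] F [-9.7  2.1  0.1] op 0.634 ff 54.7 q [ 0.01  0.97 -0.25  1.59  0.36  0.63  1.07]
shift now [ 0.0016  0.0007 -0.0001]
rotvec [-0.16  0.03 -0.04] shift after rot [ 0.0016  0.0007 -0.0001]
[0.86 2.1  0.2 ]
```

play_rows:
  translation:
    - [-0.0008,0,-0.0002]
    - [-0.0007,0,-0.0001]
    - [0,0,0]
    - [0,0,0]
  delta_rot:
    - [-0.1,0,0]
    - [0,-0.1,0]
    - [0,0,0]
    - [0,0,0]
  grip: [-1,-1,-1,-1]

```text
clock: 27.58
tool_pos: [0.6525, 0.0342, 0.1198]
eef_rot: [0.037, 0.999, -0.001, 0.0]
contact_force: [-12.4, 2.4, -0.1]
opening: 0.634
finger_force: 54.7
```

```bash
python3 - <<'E'
from h import *
go(.6504,.0351,.120,-4.2);print(r.get_state()["moment"].round(2))
E
```

```text
t 27.575 pos [0.6525 0.0342 0.1198] toolyaw -4.21 tilt [-0.     -0.0018] F [-12.4   2.4  -0.1] op 0.634 ff 54.7 q [ 0.01  0.97 -0.25  1.59  0.36  0.63  1.07]
shift now [ 0.0022  0.0007 -0.0002]
rotvec [-0.1   0.01 -0.01] shift after rot [ 0.0022  0.0007 -0.0002]
[0.67 2.4  0.31]
```

The push is about 10–12 N, upright, on the floor and against the tab. Holding.

play_rows:
  translation:
    - [0,0,0]
    - [0,0,0]
    - [0,0,0]
    - [0,0,0]
    - [0,0,0]
    - [0,0,0]
    - [0,0,0]
    - [0,0,0]
    - [0,0,0]
    - [0,0,0]
    - [0,0,0]
    - [0,0,0]
    - [0,0,0]
    - [0,0,0]
    - [0,0,0]
    - [0,0,0]
  delta_rot:
    - [0,0,0]
    - [0,0,0]
    - [0,0,0]
    - [0,0,0]
    - [0,0,0]
    - [0,0,0]
    - [0,0,0]
    - [0,0,0]
    - [0,0,0]
    - [0,0,0]
    - [0,0,0]
    - [0,0,0]
    - [0,0,0]
    - [0,0,0]
    - [0,0,0]
    - [0,0,0]
  grip: [-1,-1,-1,-1,-1,-1,-1,-1,-1,-1,-1,-1,-1,-1,-1,-1]

```text
clock: 29.58
tool_pos: [0.6525, 0.0342, 0.1198]
eef_rot: [0.037, 0.999, -0.001, 0.0]
contact_force: [-11.4, 2.8, -0.9]
opening: 0.635
finger_force: 54.7
```

```bash
python3 - <<'E'
from h import *
go(.6504,.0351,.120,-4.2);print(r.get_state()["moment"].round(2))
a=r.snapshot("side");t=r.snapshot("top")
A=cv2.resize(a[130:240,240:345],(525,550),interpolation=2);B=cv2.resize(t[150:250,315:365],(275,550),interpolation=2)
cv2.imwrite("pics/hold.png",np.hstack([A,B]))
E
```

```text
t 29.575 pos [0.6525 0.0342 0.1198] toolyaw -4.21 tilt [-0.     -0.0018] F [-11.4   2.8  -0.9] op 0.635 ff 54.7 q [ 0.01  0.97 -0.25  1.59  0.36  0.63  1.07]
shift now [ 0.0022  0.0007 -0.0002]
rotvec [-0.1   0.   -0.01] shift after rot [ 0.0022  0.0007 -0.0002]
[0.75 2.39 0.29]
```

View pics/hold.png

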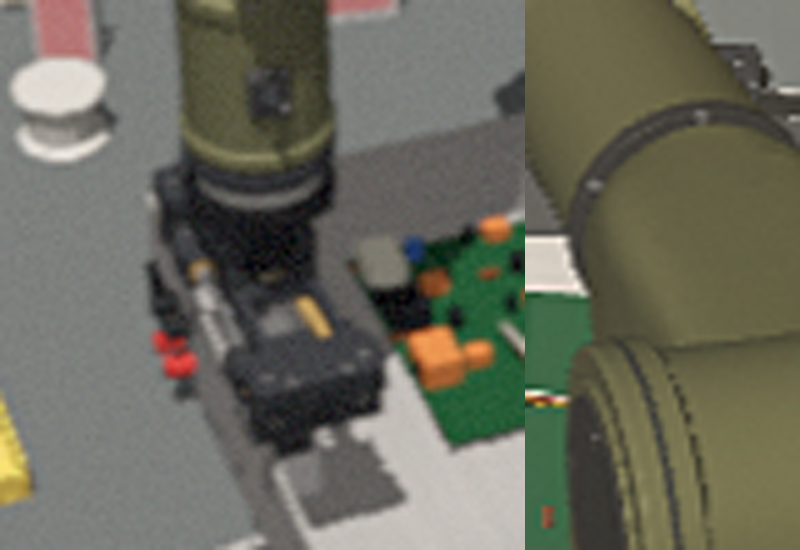

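The gripper stands over the panel at (230,350) with the sink behind it, and nothing else has been disturbed. Two more seconds of hold, then I hand in.

play_rows:
  translation:
    - [0,0,0]
    - [0,0,0]
    - [0,0,0]
    - [0,0,0]
    - [0,0,0]
    - [0,0,0]
    - [0,0,0]
    - [0,0,0]
    - [0,0,0]
    - [0,0,0]
    - [0,0,0]
    - [0,0,0]
    - [0,0,0]
    - [0,0,0]
    - [0,0,0]
    - [0,0,0]
    - [0,0,0]
    - [0,0,0]
    - [0,0,0]
    - [0,0,0]
  delta_rot:
    - [0,0,0]
    - [0,0,0]
    - [0,0,0]
    - [0,0,0]
    - [0,0,0]
    - [0,0,0]
    - [0,0,0]
    - [0,0,0]
    - [0,0,0]
    - [0,0,0]
    - [0,0,0]
    - [0,0,0]
    - [0,0,0]
    - [0,0,0]
    - [0,0,0]
    - [0,0,0]
    - [0,0,0]
    - [0,0,0]
    - [0,0,0]
    - [0,0,0]
  grip: [-1,-1,-1,-1,-1,-1,-1,-1,-1,-1,-1,-1,-1,-1,-1,-1,-1,-1,-1,-1]

```text
clock: 32.17
tool_pos: [0.6525, 0.0342, 0.1199]
eef_rot: [0.037, 0.999, -0.001, 0.0]
contact_force: [-11.5, 3.2, 0.6]
opening: 0.632
finger_force: 54.7
```

```bash
python3 -c "
from plant import r
s=r.get_state();print(s['clock'],s['contact_force'],s['finger_force']);print(r.finish_job())"
```

```text
32.175 [-11.49337654   3.18362034   0.55369321] 54.704130459576845
the job is handed in; nothing more can be done
None
```

I handed the job in at 32 s: the middle-sized heat sink stands on the chassis floor against the tab, still gripped and pressed to the rear panel. The arm has pushed with a steady 11–12 N for over 4 s; I put about 10 N of that on the panel, judging by its roughly 2 mm bow. The highest push I read was 14 N, during a brief floor jam before the sink reached the panel, and I had to set it down and regrip it once.

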